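# Find the storage-jar lid that rocks and press it home

### The arm

A 6-joint arm with a two-finger parallel gripper is mounted at the origin on the work surface. World frame = base frame: x ahead of the robot, y to its left, z up, the work surface at z = 0. Lengths are in mm, angles in rad, forces in N, time in s.
With the tool pointing down it reaches from about 350 to 975 mm from the base axis. Payload 7.1 kg.
Tool frame: the origin (TCP) lies between the finger pads; the fingertips stand 19 mm ahead of it and the grasp point (between the pads) is the TCP; z points along the fingers, y is the line along which they close (so a half turn about z gives the same grasp; the last joint's range is limited). The gripper opens to 88 mm and grips with 3 to 60 N. Pads are 20 mm wide; open, the fingers measure 115 mm over their backs; the gripper's body (75 mm by 178 mm) begins 61 mm behind the grasp point.
Start: joints at [1.197, 0.423, 1.63, -0, 1.089, -0.019], TCP at [217.095, 586.067, 213.075] pointing down, gripper open.
Joint ranges: [-3, 3], [-0.9, 2.11], [0.09, 2.58], [-1.31, 4.45], [0.11, 2.69], [-2.54, 2.54]. Speed limits (rad/s): [2.39, 2.39, 3.01, 3.14, 3.14, 3.14].

### API

Orientations are given as a rotation vector (axis times angle).
In Python, from workcell import ctrl gives the robot as it stands.
- The arm moves only by the tool arm_command, never from a script. Its argument "series" is a list of rows, each an object with "linear": the shift along the tool's x, y, z in m, a list of three; "turn": the turn about the tool's z in rad. A call has 1 to 10 rows; each row shifts and turns the commanded pose from where the row before left it, along the tool's axes as they then stand; what a row does not reach is not made up. A row lasts 1/10 s, in which the tool goes at most 50 mm and 8.59 degrees, less where a joint would pass 70% of its speed; a pose out of reach is approached as far as the arm can. A call with a gripper value outside its range is refused whole. "jaw" is the opening, from -1 (shut) to 1 (fully open), set as the call begins (left out, the last holds). The fingers move at their own pace and stop on an object; the grip force is fixed at half the most. Time passes only in rows, so rows that do not move let the fingers close. It gives the time, the measured TCP pose, the force, the opening and the grip force at its end, in the units of the state.
- ctrl.get_obs(): the state, without advancing time (a new reading comes with each control period).
- ctrl.get_image(name): name is "scene" or "top" or "wrist"; returns a dict with "frame" (400x640x3 uint8, blue, green, red), "fx", "fy", "cx", "cy" (pixels), "rvec" (rotation vector, rad) and "tvec" (3), from world to camera coordinates, as OpenCV has them. Camera axes: x right, y down, z forward; pixel columns grow to the right and rows downward; lengths in mm; the calibration is good to about 2 mm. A picture is of the moment at which its call begins. There is no depth.
- ctrl.close_job(): hands the job in; it is judged then, once.
The state is a dict: "t": time; "qpos": joint angles; "qvel": joint speeds; "joint_torque": joint torques, N m; "ee_pos": TCP position; "orientation": TCP orientation; "ft_force": force on the tool from outside, world axes, zero at the start; "moment": the same for the moment, N m; "width": finger opening in mm; "grasp_force": force on a finger pad.
Only numpy, scipy, OpenCV 4.12 (cv2) and the standard library are available. Lean on these libraries where they do the work, as an engineer would, in place of code of your own. Each camera call takes 0.05 s, during which the arm holds its last target. There are 200 camera calls.

### The job

One of the four identical bamboo jar lids in the wooden tray was never pushed down properly. Press gently near the edge of the lids, one after another, to find the one that rocks, then push that lid down fully home, level on its jar, and finish while still holding it down with the fingertips. Do not lift any lid or disturb the things around the tray.

Things in the scene. Friction and masses are not known exactly. Their poses are not given: they have to be found in the camera images.
- tray: fixed brown wooden tray, 130 (x) by 500 (y) by 30 mm high, holding four identical white stoneware jars, fixed, 94 mm across, in one row along its y axis, at y = +180, +60, -60 and -180 mm. Origin: centre of its underside, on the shelf; z up. All four lid tops start level, 140 mm above the shelf, whichever one is loose.
- lid_1: jar lid at the robot's left end of the row (+y). Origin: centre of its top face; z up out of the lid. Like the others a flat round bamboo disc 96 mm across, 12 mm thick, on a plug with a grey silicone ring that sits in the jar's mouth.
- lid_2: jar lid second from the left. Origin: centre of its top face; z up out of the lid. Same lid as the others. A tight lid lies on its jar's 91 mm rim and hardly gives anywhere. The loose lid (any of the four) hangs on its silicone ring 6 mm clear of its rim.
- lid_3: jar lid third from the left. Origin: centre of its top face; z up out of the lid. Same lid as the others. Pushed with 2 to 3 N some 30 mm off its centre, the loose lid tips about 8 degrees until that edge meets the rim; let go, it levels itself.
- lid_4: jar lid at the right end (-y). Origin: centre of its top face; z up out of the lid. Same lid as the others. About 10 N over its middle slide the loose lid down 6 mm flat onto its rim, where it stays and no longer rocks.
- bowl: loose stainless mixing bowl, 160 mm across, 70 mm high, beyond the tray; origin: centre of its underside. Not to be disturbed.
- glass_jar: loose glass jar with a steel lid, 64 mm across, 105 mm high, beyond the tray; origin: centre of its underside. Not to be disturbed.
- spatula: loose bamboo spatula, 280 mm long, lying on the shelf on the robot's side of the tray, roughly along the row; origin on its underside, x along its length. Not to be disturbed.
- spoon_rest: loose white ceramic spoon rest, a dish 96 mm across and 17 mm high with a 60 mm tail to its -y, on the robot's side of the tray; origin: centre of the dish's underside. Not to be disturbed.

How it is judged (in metres and radians):
On the way:
1. the loose lid is pressed off its middle by the fingers and rocks (tips by more than 3.4 degrees) (((angle between lid_1's own z axis and vertical above 0.06 rad and contact force between the fingers and lid_1 above 0.5 N) or (angle between lid_2's own z axis and vertical above 0.06 rad and contact force between the fingers and lid_2 above 0.5 N) or (angle between lid_3's own z axis and vertical above 0.06 rad and contact force between the fingers and lid_3 above 0.5 N) or (angle between lid_4's own z axis and vertical above 0.06 rad and contact force between the fingers and lid_4 above 0.5 N))), for 0.05 s.
At the end, for the whole second after the job is handed in: The loose lid's top has gone down at least 4.8 of its 6 mm, it is level within 1.4 degrees and the fingers press on it with more than 2 N. The other lids are level and not raised; bowl, glass jar, spatula and spoon rest are within 30 mm of where they stood (((z of lid_1 in the frame of tray below 0.1352 m and angle between lid_1's own z axis and vertical below 0.025 rad and contact force between the fingers and lid_1 above 2 N) or (z of lid_2 in the frame of tray below 0.1352 m and angle between lid_2's own z axis and vertical below 0.025 rad and contact force between the fingers and lid_2 above 2 N) or (z of lid_3 in the frame of tray below 0.1352 m and angle between lid_3's own z axis and vertical below 0.025 rad and contact force between the fingers and lid_3 above 2 N) or (z of lid_4 in the frame of tray below 0.1352 m and angle between lid_4's own z axis and vertical below 0.025 rad and contact force between the fingers and lid_4 above 2 N)) and angle between each of lid_1, lid_2, lid_3, lid_4's own z axis and vertical below 0.03 rad and z of each of lid_1, lid_2, lid_3, lid_4 in the frame of tray below 0.142 m and distance of each of bowl, glass_jar, spatula, spoon_rest from where it was at the start of the episode below 0.03 m); the arm keeps its last pose, push and grip.
It fails at once if a lid is lifted (raised by more than 4 mm) (z of any of lid_1, lid_2, lid_3, lid_4 in the frame of tray above 0.144 m).
It fails at once if the fingers strike or press a lid with more than 70 N (contact force between the fingers and lid_1 above 70 N or contact force between the fingers and lid_2 above 70 N or contact force between the fingers and lid_3 above 70 N or contact force between the fingers and lid_4 above 70 N).
It fails at once if the bowl, glass jar, spatula or spoon rest is moved by more than 30 mm or lifted (distance of any of bowl, glass_jar, spatula, spoon_rest from where it was at the start of the episode above 0.03 m or height (world z) of any of bowl, glass_jar, spatula, spoon_rest above 0.02 m).
It also fails if it takes over 51 s, if anything falls off the work surface, if the arm or the gripper's body presses on something with over 40 N, if the wrist force passes 120 N, or if a joint passes its speed limit or range.

## Working session

There is one attempt and no reset: what is moved stays moved. The work goes in short steps, Python scripts to look and compute and a tool call to move; the robot and the scene stay as the last step left them, time stands still between calls to the robot, and variables do not carry over. Pictures are saved under pics/ and viewed, at most 10 in all, crops included, and the job is handed in when it is done.

Besides the shell and the picture viewer there is one more tool, called after "Emit:" by a JSON object that holds its "method" and its "body". arm_command: Moves the arm, as the interface text tells. Its arguments: {"type":"object","properties":{"series":{"type":"array"},"jaw":{"type":"number"}},"required":["series"]}

```bash
mkdir -p pics; cat > h.py <<'E'
from workcell import ctrl
import cv2, numpy as np
def look(n,f):
    d=ctrl.get_image(n); cv2.imwrite('pics/'+f,d['frame']); return d
def ray(d,u,v,z):
    R=cv2.Rodrigues(np.array(d['rvec'],float))[0]; t=np.array(d['tvec'],float).ravel()
    c=-R.T@t; r=R.T@np.array([(u-d['cx'])/d['fx'],(v-d['cy'])/d['fy'],1])
    return c+r*(z-c[2])/r[2]
E
python3 - <<'E'
from h import *
import pickle
D={n:look(n,n+'0.png') for n in('top','scene')}
pickle.dump(D,open('d.pkl','wb'))
for n in D: print(n,-cv2.Rodrigues(np.array(D[n]['rvec'],float))[0].T@np.array(D[n]['tvec'],float).ravel())
o=ctrl.get_obs(); print(o)
E
```

```text
top [387.77478844   6.39481017 967.30759607]
scene [1022.34594079  -28.23860562  599.37806659]
{'t': 0.1, 'qpos': array([ 1.19698737e+00,  4.23776286e-01,  1.63060759e+00, -8.88667630e-06,
        1.08862569e+00, -1.89816007e-02]), 'qvel': array([-0.00198755, -0.00256427, -0.00417125,  0.00043349, -0.00129298,
       -0.00058612]), 'joint_torque': array([-4.19330681e-04, -5.45614600e+01, -2.74324161e+01,  6.44743466e-02,
        1.88028667e-02, -5.51915070e-05]), 'ee_pos': array([216.91828656, 585.58919876, 212.37439569]), 'orientation': array([-5.54388278e-01, -3.09201627e+00,  2.18511422e-03]), 'ft_force': array([-0.14753087,  0.06326024, -0.38790392]), 'moment': array([ 0.01165451, -0.09529022,  0.00942325]), 'grasp_force': 0.0, 'width': 87.91729932739604}
```

View pics/top0.png

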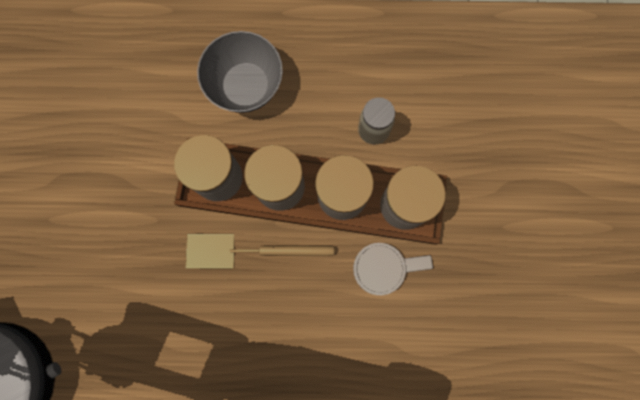

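The top view shows the four lids at about (203,164), (273,174), (344,186) and (416,195), with the row slightly rotated. The bowl is at (240,72), the glass jar at (378,115), the spatula at y≈250 and the spoon rest at (380,268).

```bash
python3 - <<'E'
from h import *
import pickle
d=pickle.load(open('d.pkl','rb'))['top']
g=cv2.cvtColor(d['frame'],cv2.COLOR_BGR2HSV); 
print([g[v,u].tolist() for u,v in[(203,164),(273,174),(344,186),(416,195),(320,60),(300,310)]])
m=cv2.inRange(g,(15,90,140),(25,255,255)); m[:125]=0;m[230:]=0;m[:,:165]=0;m[:,455:]=0
m=cv2.morphologyEx(m,cv2.MORPH_OPEN,np.ones((9,9)))
P=[]
for c in cv2.findContours(m,0,2)[0]:
    (u,v),r=cv2.minEnclosingCircle(c)
    if 15<r<50:
        p=ray(d,u,v,140); e=ray(d,u+r,v,140); print(u,v,r,cv2.contourArea(c)/(np.pi*r*r),p,np.linalg.norm(e-p)*2)
c=cv2.HoughCircles(cv2.cvtColor(d['frame'],6),cv2.HOUGH_GRADIENT,1,50,param1=80,param2=12,minRadius=25,maxRadius=32)
for u,v,r in c[0]:
    if 120<v<240: print('H',u,v,r,ray(d,u,v,140))
for n,u,v,z in[('bowl',240,72,70),('gjar',378,113,105),('sp',211,251,5),('spend',335,251,5),('rest',380,268,17),('tray corner',177,203,30),('tc',438,242,30)]: print(n,ray(d,u,v,z))
E
```

```text
[[19, 114, 165], [18, 116, 165], [18, 118, 164], [17, 120, 163], [15, 127, 133], [16, 128, 141]]
414.75872802734375 189.51748657226562 32.157020568847656 0.7943325948100312 [ 540.64757922 -134.70217324  140.        ] 106.05048328062514
344.2171936035156 181.94314575195312 28.80938148498535 0.9166006469126954 [551.547597   -18.13149863 140.        ] 95.3945472545154
272.2768859863281 170.76881408691406 29.154043197631836 0.8885027217554368 [568.5971545  101.73020954 140.        ] 97.04137229801134
196.2667694091797 161.7396240234375 33.23273468017578 0.7486408534385643 [582.01914162 229.26104298 140.        ] 111.12645201625438
H 272.5 172.5 27.9 [565.660477   101.25942992 140.        ]
H 343.5 183.5 28.0 [548.90287361 -16.97265561 140.        ]
H 416.5 192.5 29.1 [ 535.69184383 -137.5117818   140.        ]
H 202.5 161.5 28.0 [582.59175268 218.86070019 140.        ]
bowl [771.31564777 176.42108513  70.        ]
gjar [683.43722379 -77.47035778 105.        ]
sp [441.55108282 227.72659775   5.        ]
spend [445.42410837  -6.19203969   5.        ]
rest [414.75271567 -89.69232815  17.        ]
tray corner [528.33196601 290.31157459  30.        ]
tc [ 463.54746802 -194.98382002   30.        ]
```

Emit:
{"method": "arm_command", "body": {"jaw": -1, "series": [{"linear": [0,0,0],"turn": -0.075},{"linear": [0,0,0],"turn": -0.075},{"linear": [0,0,0],"turn": -0.075},{"linear": [-0.019,-0.0158,0],"turn": 0},{"linear": [-0.019,-0.0158,0],"turn": 0},{"linear": [-0.019,-0.0158,0],"turn": 0},{"linear": [-0.019,-0.0158,0],"turn": 0},{"linear": [-0.019,-0.0158,0],"turn": 0},{"linear": [-0.019,-0.0158,0],"turn": 0},{"linear": [-0.019,-0.0158,0],"turn": 0}]}}

```text
t: 1.1
ee_pos: [335.1, 458.2, 212.7]
orientation: [-0.204, -3.135, 0.001]
ft_force: [0.1, 0.2, 0.1]
width: 11.3
grasp_force: 0.0
```

Emit:
{"method": "arm_command", "body": {"series": [{"linear": [-0.019,-0.0158,0],"turn": 0},{"linear": [-0.019,-0.0158,0],"turn": 0},{"linear": [-0.019,-0.0158,0],"turn": 0},{"linear": [-0.019,-0.0158,0],"turn": 0},{"linear": [-0.019,-0.0158,0],"turn": 0},{"linear": [-0.019,-0.0158,0],"turn": 0},{"linear": [-0.019,-0.0158,0],"turn": 0},{"linear": [-0.019,-0.0158,0],"turn": 0},{"linear": [-0.019,-0.0158,0],"turn": 0},{"linear": [-0.019,-0.0158,0],"turn": 0}]}}

```text
t: 2.1
ee_pos: [503.0, 277.0, 212.7]
orientation: [-0.204, -3.134, 0.001]
ft_force: [0.1, 0.2, -0.8]
width: 0.7
grasp_force: 0.0
```

Emit:
{"method": "arm_command", "body": {"series": [{"linear": [-0.019,-0.0158,0],"turn": 0},{"linear": [-0.019,-0.0158,0],"turn": 0},{"linear": [-0.019,-0.0158,0],"turn": 0},{"linear": [0,0,0],"turn": 0},{"linear": [0,0,0],"turn": 0}]}}

```text
t: 2.6
ee_pos: [552.7, 223.3, 212.6]
orientation: [-0.206, -3.134, 0.0]
ft_force: [-0.2, -0.3, -0.6]
width: 0.4
grasp_force: 0.0
```

```bash
python3 - <<'E'
from h import *
d=look('wrist','w1.png'); s=look('scene','s1.png')
o=ctrl.get_obs(); print(o['t'],o['ee_pos'],o['ft_force'],o['width'])
print(cv2.Rodrigues(o['orientation'])[0].round(3))
E
```

```text
2.7 [552.1976989  224.00294919 212.77350809] [-0.23643271 -0.18651092  0.42888241] 0.371023277270066
[[-0.992  0.129 -0.001]
 [ 0.129  0.992 -0.   ]
 [ 0.001 -0.    -1.   ]]
```

View pics/w1.png

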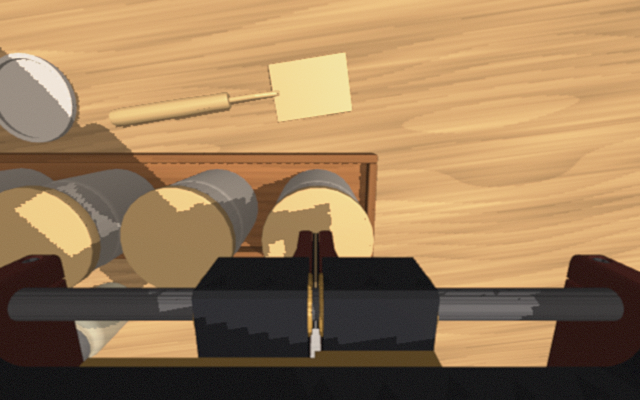

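View pics/s1.png

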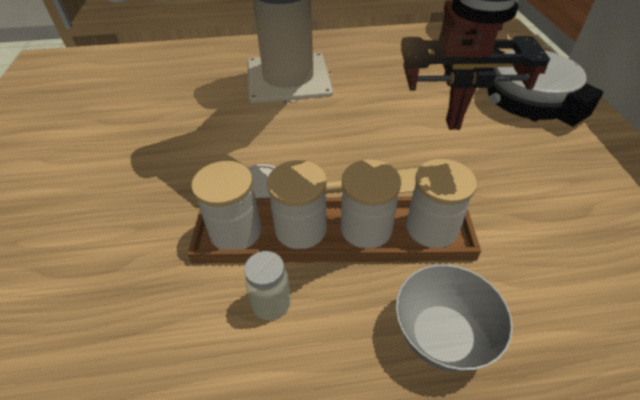

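Wrist view: the shut fingers at (315,240) are over lid 1, which is centred near (318,230). The scene view agrees, with lid 1 at (444,180). Descending to probe its near edge.

Emit:
{"method": "arm_command", "body": {"series": [{"linear": [0,0,0.008],"turn": 0},{"linear": [0,0,0.01],"turn": 0},{"linear": [0,0,0.01],"turn": 0},{"linear": [0,0,0.01],"turn": 0},{"linear": [0,0,0.008],"turn": 0},{"linear": [0,0,0.004],"turn": 0},{"linear": [0,0,0],"turn": 0}]}}

```text
t: 3.4
ee_pos: [552.6, 223.4, 162.2]
orientation: [-0.204, -3.134, 0.001]
ft_force: [0.7, -0.4, 0.1]
width: 0.1
grasp_force: 0.0
```

Emit:
{"method": "arm_command", "body": {"series": [{"linear": [0,0,0.001],"turn": 0},{"linear": [0,0,0.001],"turn": 0},{"linear": [0,0,0.001],"turn": 0},{"linear": [0,0,0],"turn": 0},{"linear": [0,0,0],"turn": 0}]}}

```text
t: 3.9
ee_pos: [553.1, 223.6, 160.3]
orientation: [0.204, 3.135, 0.0]
ft_force: [-0.2, -0.0, 0.2]
width: 0.4
grasp_force: 0.0
```

Emit:
{"method": "arm_command", "body": {"series": [{"linear": [0,0,0.0005],"turn": 0},{"linear": [0,0,0.0005],"turn": 0},{"linear": [0,0,0],"turn": 0},{"linear": [0,0,0],"turn": 0}]}}

```text
t: 4.3
ee_pos: [553.0, 223.5, 159.1]
orientation: [-0.204, -3.135, 0.0]
ft_force: [-0.0, 0.1, 0.2]
width: 0.3
grasp_force: 0.0
```

Emit:
{"method": "arm_command", "body": {"series": [{"linear": [0,0,0.0005],"turn": 0},{"linear": [0,0,0.0005],"turn": 0},{"linear": [0,0,0],"turn": 0},{"linear": [0,0,0],"turn": 0}]}}

```text
t: 4.7
ee_pos: [553.0, 223.5, 158.1]
orientation: [-0.204, -3.135, 0.0]
ft_force: [-0.3, -0.3, 0.6]
width: 0.3
grasp_force: 0.0
```

Emit:
{"method": "arm_command", "body": {"series": [{"linear": [0,0,0.0005],"turn": 0},{"linear": [0,0,0.0005],"turn": 0},{"linear": [0,0,0],"turn": 0},{"linear": [0,0,0],"turn": 0}]}}

```text
t: 5.1
ee_pos: [553.0, 223.5, 157.0]
orientation: [-0.204, -3.135, 0.0]
ft_force: [-0.7, 0.1, 0.4]
width: 0.4
grasp_force: 0.0
```

Emit:
{"method": "arm_command", "body": {"series": [{"linear": [0,0,0.0005],"turn": 0},{"linear": [0,0,0.0005],"turn": 0},{"linear": [0,0,0],"turn": 0},{"linear": [0,0,0],"turn": 0}]}}

```text
t: 5.5
ee_pos: [553.0, 223.6, 156.0]
orientation: [-0.204, -3.135, 0.0]
ft_force: [-0.0, 0.6, 0.7]
width: 0.6
grasp_force: 0.0
```

Emit:
{"method": "arm_command", "body": {"series": [{"linear": [0,0,0.0005],"turn": 0},{"linear": [0,0,0.0005],"turn": 0},{"linear": [0,0,0],"turn": 0},{"linear": [0,0,0],"turn": 0}]}}

```text
t: 5.9
ee_pos: [553.0, 223.5, 155.0]
orientation: [-0.204, -3.135, 0.0]
ft_force: [0.6, 0.5, 0.4]
width: 0.5
grasp_force: 0.0
```

```bash
python3 - <<'E'
from h import *
d=look('wrist','w2.png'); s=look('scene','s2.png')
a=cv2.resize(s['frame'][100:260,380:510],None,fx=3,fy=3); b=d['frame'][140:400,200:440]
b=cv2.resize(b,(400,480)); a=cv2.resize(a,(390,480)); cv2.imwrite('pics/c2.png',np.hstack([a,b]))
f=[]
E
```

```text
(no output)
```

View pics/c2.png

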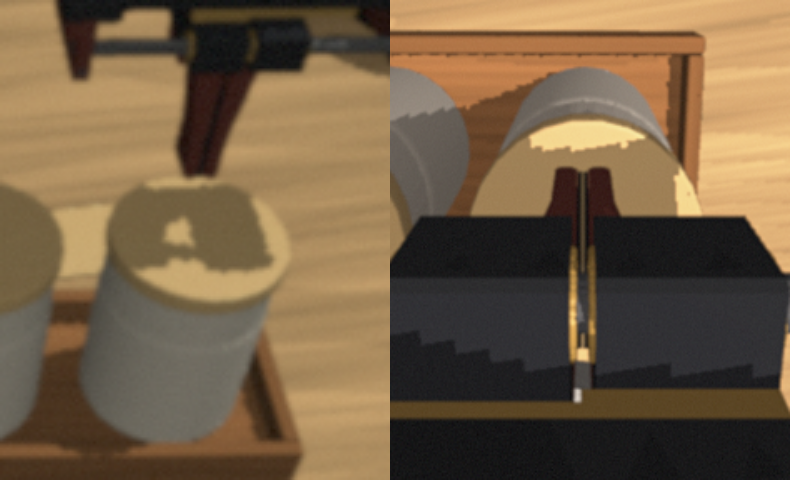

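```bash
python3 - <<'E'
from h import *
import pickle
D=pickle.load(open('d.pkl','rb')); s=D['scene'];t=D['top']
pr=lambda d,p: cv2.projectPoints(np.array([p],float),np.array(d['rvec'],float),np.array(d['tvec'],float),np.array([[d['fx'],0,d['cx']],[0,d['fy'],d['cy']],[0,0,1.]]),None)[0].ravel()
# ellipse fits of sunlit lid tops in the scene view
g=cv2.cvtColor(s['frame'],cv2.COLOR_BGR2HSV); m=cv2.inRange(g,(15,110,110),(26,255,255)); 
print(g[182,222],g[182,298],g[225,235])
for u,v in[(444,181),(370,182),(298,182),(223,183)]: print('scene',u,v,ray(s,u,v,140))
C=[(582.6,218.9),(565.7,101.3),(548.9,-17),(535.7,-137.5)]
for x,y in C: print(pr(s,(x,y,140)),pr(s,(x-48,y,140)),pr(s,(x+48,y,140)))
print('tip',pr(s,(563,222,136)),pr(s,(553,223,136)))
E
```

```text
[ 19 110 183] [ 20 113 183] [ 23  30 101]
scene 444 181 [586.98495259 218.12817196 140.        ]
scene 370 182 [572.15853056 100.77052102 140.        ]
scene 298 182 [555.5541484  -13.05371967 140.        ]
scene 223 183 [ 540.50638769 -131.93139544  140.        ]
[443.55724539 179.05264623] [434.12217994 159.34338482] [453.97669849 200.81823183]
[369.48256897 179.16732437] [363.55447085 159.47865086] [376.02826187 200.90718219]
[295.18422647 179.36864081] [292.76393612 159.6926994 ] [297.85635076 201.09188614]
[219.58730841 181.26188013] [220.73240996 161.44338496] [218.32270265 203.14865791]
tip [440.93922214 172.3642954 ] [439.55394457 168.20958629]
```

```bash
python3 - <<'E'
from h import *
import pickle
s=pickle.load(open('d.pkl','rb'))['scene']['frame'];t=cv2.imread('pics/s2.png')
a=[cv2.resize(x[150:230,400:490],(390,347),interpolation=cv2.INTER_CUBIC) for x in(s,t)]
cv2.imwrite('pics/c3.png',np.hstack(a))
E
```

```text
(no output)
```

View pics/c3.png

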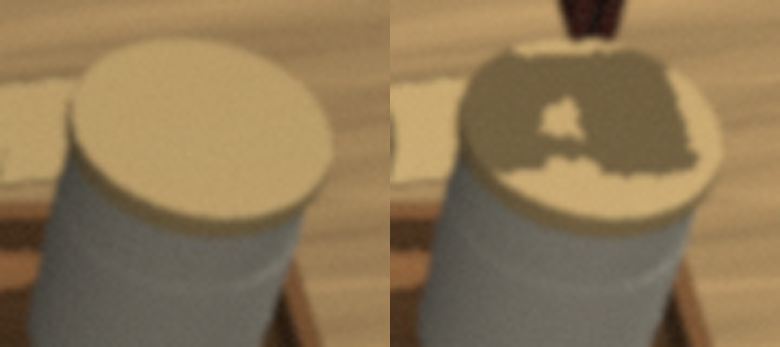

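```bash
python3 - <<'E'
from h import *
import pickle
D=pickle.load(open('d.pkl','rb'));s=D['scene']
w=ctrl.get_image('wrist')
for z in(130,140,150,160,170): print(z,ray(s,446,159,z).round(),ray(w,316,231,z).round(), 'lid top-edge wrist',ray(w,316,205,z).round(),'lid L/R',ray(w,200+85*.6,140+205*.5417,z).round(),ray(w,200+305*.6,140+205*.5417,z).round())
print('cam w',-cv2.Rodrigues(np.array(w['rvec'],float))[0].T@np.array(w['tvec'],float).ravel())
print(ctrl.get_obs()['ee_pos'])
E
```

```text
130 [526. 245. 130.] [554. 223. 130.] lid top-edge wrist [536. 225. 130.] lid L/R [563. 176. 130.] [575. 267. 130.]
140 [537. 239. 140.] [551. 223. 140.] lid top-edge wrist [533. 225. 140.] lid L/R [559. 179. 140.] [570. 265. 140.]
150 [547. 233. 150.] [547. 223. 150.] lid top-edge wrist [531. 225. 150.] lid L/R [555. 182. 150.] [566. 263. 150.]
160 [558. 227. 160.] [544. 224. 160.] lid top-edge wrist [528. 226. 160.] lid L/R [551. 184. 160.] [561. 261. 160.]
170 [568. 221. 170.] [540. 224. 170.] lid top-edge wrist [526. 226. 170.] lid L/R [547. 187. 170.] [557. 259. 170.]
cam w [485.45173881 230.81275657 327.45483021]
[553.01235859 223.53778096 155.09503966]
```

Lid 1 has not moved and there is no force. Triangulating the tip gives z≈160, so the tips are still clear of the lid. Continuing down carefully.

Emit:
{"method": "arm_command", "body": {"series": [{"linear": [0,0,0.001],"turn": 0},{"linear": [0,0,0.001],"turn": 0},{"linear": [0,0,0],"turn": 0}]}}

```text
t: 6.35
ee_pos: [552.9, 223.5, 152.9]
orientation: [-0.204, -3.135, 0.0]
ft_force: [-0.2, -0.0, -0.0]
width: 0.5
grasp_force: 0.0
```

Emit:
{"method": "arm_command", "body": {"series": [{"linear": [0,0,0.001],"turn": 0},{"linear": [0,0,0.001],"turn": 0},{"linear": [0,0,0],"turn": 0}]}}

```text
t: 6.65
ee_pos: [552.9, 223.5, 150.9]
orientation: [-0.204, -3.135, 0.0]
ft_force: [-1.3, 0.1, -0.8]
width: 0.4
grasp_force: 0.0
```

Emit:
{"method": "arm_command", "body": {"series": [{"linear": [0,0,0.001],"turn": 0},{"linear": [0,0,0.001],"turn": 0},{"linear": [0,0,0],"turn": 0}]}}

```text
t: 6.95
ee_pos: [552.9, 223.5, 148.9]
orientation: [-0.204, -3.135, 0.0]
ft_force: [0.1, -0.1, -0.0]
width: 0.8
grasp_force: 0.0
```

Emit:
{"method": "arm_command", "body": {"series": [{"linear": [0,0,0.001],"turn": 0},{"linear": [0,0,0.001],"turn": 0},{"linear": [0,0,0],"turn": 0}]}}

```text
t: 7.25
ee_pos: [552.9, 223.5, 146.9]
orientation: [-0.204, -3.135, 0.0]
ft_force: [0.3, 0.4, -0.8]
width: 0.5
grasp_force: 0.0
```

Emit:
{"method": "arm_command", "body": {"series": [{"linear": [0,0,0.001],"turn": 0},{"linear": [0,0,0.001],"turn": 0},{"linear": [0,0,0],"turn": 0}]}}

```text
t: 7.55
ee_pos: [552.9, 223.5, 144.9]
orientation: [-0.204, -3.135, 0.0]
ft_force: [-0.0, 0.1, 1.1]
width: 0.8
grasp_force: 0.0
```

```bash
python3 - <<'E'
from h import *
d=look('wrist','w4.png'); s=look('scene','s4.png')
a=cv2.resize(s['frame'][110:230,400:500],(400,480),interpolation=2); b=cv2.resize(d['frame'][140:400,200:440],(400,480)); cv2.imwrite('pics/c4.png',np.hstack([a,b]))
E
```

```text
(no output)
```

View pics/c4.png

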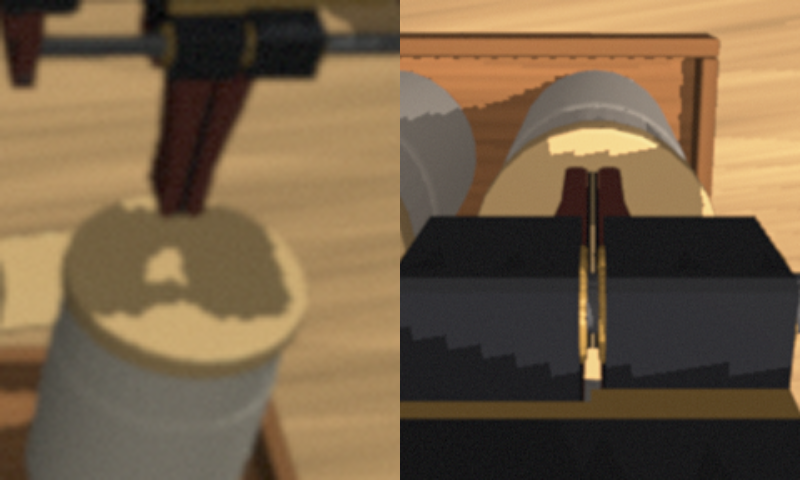

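The tips, now at scene px (446,163), still look above the lid, whose top is unchanged. Continuing down.

Emit:
{"method": "arm_command", "body": {"series": [{"linear": [0,0,0.001],"turn": 0},{"linear": [0,0,0.001],"turn": 0},{"linear": [0,0,0],"turn": 0}]}}

```text
t: 7.95
ee_pos: [552.9, 223.5, 142.9]
orientation: [-0.204, -3.135, 0.0]
ft_force: [-0.3, -0.4, -0.7]
width: 0.3
grasp_force: 0.0
```

Emit:
{"method": "arm_command", "body": {"series": [{"linear": [0,0,0.001],"turn": 0},{"linear": [0,0,0.001],"turn": 0},{"linear": [0,0,0],"turn": 0}]}}

```text
t: 8.25
ee_pos: [552.9, 223.5, 140.9]
orientation: [-0.204, -3.135, 0.0]
ft_force: [0.4, -0.7, -0.5]
width: 0.5
grasp_force: 0.0
```

Emit:
{"method": "arm_command", "body": {"series": [{"linear": [0,0,0.001],"turn": 0},{"linear": [0,0,0.001],"turn": 0},{"linear": [0,0,0],"turn": 0}]}}

```text
t: 8.55
ee_pos: [552.9, 223.5, 138.9]
orientation: [-0.204, -3.135, 0.0]
ft_force: [0.2, -0.0, 0.5]
width: 0.6
grasp_force: 0.0
```

```bash
python3 - <<'E'
from h import *
d=look('wrist','w5.png'); s=look('scene','s5.png')
a=cv2.resize(s['frame'][110:230,400:500],(400,480),interpolation=2); b=cv2.resize(d['frame'][140:300,240:400],(400,400)); b=np.vstack([b,np.zeros((80,400,3),np.uint8)]); cv2.imwrite('pics/c5.png',np.hstack([a,b]))
E
```

```text
(no output)
```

View pics/c5.png

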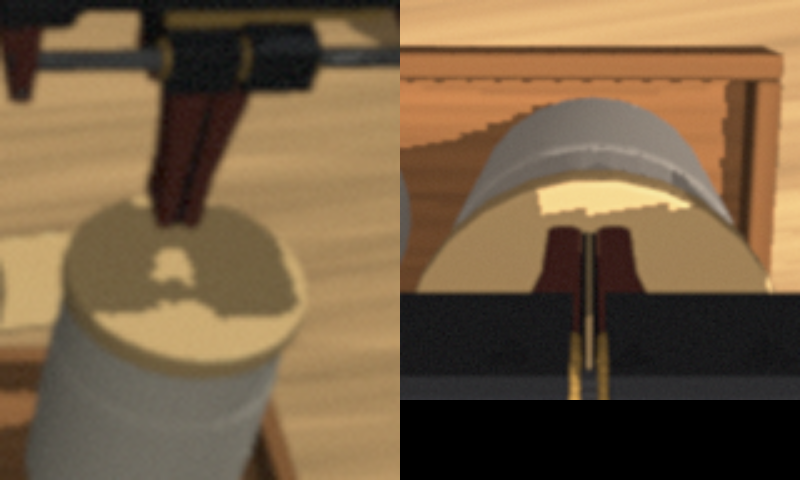

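Tips now at scene px (444,166) with the lid unchanged. For contact they should be near row 170, so about 9 mm more. The real tips sit clearly higher than the nominal offset says, so I will go by force.

Emit:
{"method": "arm_command", "body": {"series": [{"linear": [0,0,0.001],"turn": 0},{"linear": [0,0,0.001],"turn": 0},{"linear": [0,0,0],"turn": 0}]}}

```text
t: 8.95
ee_pos: [552.9, 223.5, 136.9]
orientation: [-0.204, -3.135, 0.0]
ft_force: [-0.4, 0.4, 0.2]
width: 0.5
grasp_force: 0.0
```

Emit:
{"method": "arm_command", "body": {"series": [{"linear": [0,0,0.001],"turn": 0},{"linear": [0,0,0.001],"turn": 0},{"linear": [0,0,0],"turn": 0}]}}

```text
t: 9.25
ee_pos: [552.9, 223.5, 134.9]
orientation: [-0.204, -3.135, 0.0]
ft_force: [-0.1, 0.1, 0.7]
width: 0.4
grasp_force: 0.0
```

Emit:
{"method": "arm_command", "body": {"series": [{"linear": [0,0,0.001],"turn": 0},{"linear": [0,0,0.001],"turn": 0},{"linear": [0,0,0],"turn": 0}]}}

```text
t: 9.55
ee_pos: [552.9, 223.5, 132.9]
orientation: [-0.204, -3.135, 0.0]
ft_force: [-1.0, 0.7, 0.6]
width: 0.5
grasp_force: 0.0
```

Emit:
{"method": "arm_command", "body": {"series": [{"linear": [0,0,0.001],"turn": 0},{"linear": [0,0,0.0005],"turn": 0},{"linear": [0,0,0],"turn": 0}]}}

```text
t: 9.85
ee_pos: [552.9, 223.5, 131.5]
orientation: [-0.204, -3.135, 0.0]
ft_force: [0.7, 0.8, -0.1]
width: 0.5
grasp_force: 0.0
```

Emit:
{"method": "arm_command", "body": {"series": [{"linear": [0,0,0.001],"turn": 0},{"linear": [0,0,0.0005],"turn": 0},{"linear": [0,0,0],"turn": 0}]}}

```text
t: 10.15
ee_pos: [553.1, 223.6, 130.5]
orientation: [0.204, 3.135, 0.0]
ft_force: [-2.0, -0.1, 4.4]
width: 0.6
grasp_force: 2.2
```

Emit:
{"method": "arm_command", "body": {"series": [{"linear": [0,0,0.001],"turn": 0},{"linear": [0,0,0.0005],"turn": 0},{"linear": [0,0,0],"turn": 0}]}}

```text
t: 10.45
ee_pos: [553.1, 223.6, 130.2]
orientation: [0.204, 3.135, 0.0]
ft_force: [-5.7, -1.0, 14.3]
width: 0.4
grasp_force: 7.3
```

First contact at TCP z≈130.7, where the force climbs to 14 N within 0.5 mm. Lid 1 is tight, and contact height is now known. On to lid 2.

Emit:
{"method": "arm_command", "body": {"series": [{"linear": [0,0,-0.005],"turn": 0},{"linear": [0,0,-0.006],"turn": 0},{"linear": [0,-0.02,0],"turn": 0},{"linear": [0,-0.025,0],"turn": 0},{"linear": [0,-0.03,0],"turn": 0},{"linear": [0,-0.025,0],"turn": 0},{"linear": [0,-0.02,0],"turn": 0},{"linear": [0,0,0],"turn": 0},{"linear": [0,0,0.004],"turn": 0},{"linear": [0,0,0],"turn": 0}]}}

```text
t: 11.45
ee_pos: [537.5, 105.2, 135.1]
orientation: [-0.203, -3.135, -0.0]
ft_force: [-0.4, 1.2, -0.4]
width: 0.4
grasp_force: 0.0
```

Emit:
{"method": "arm_command", "body": {"series": [{"linear": [0,0,0.001],"turn": 0},{"linear": [0,0,0.001],"turn": 0},{"linear": [0,0,0.001],"turn": 0},{"linear": [0,0,0],"turn": 0}]}}

```text
t: 11.85
ee_pos: [537.3, 104.8, 132.4]
orientation: [-0.203, -3.135, 0.0]
ft_force: [-0.5, 0.3, -0.6]
width: 0.4
grasp_force: 0.0
```

Emit:
{"method": "arm_command", "body": {"series": [{"linear": [0,0,0.001],"turn": 0},{"linear": [0,0,0.001],"turn": 0},{"linear": [0,0,0],"turn": 0}]}}

```text
t: 12.15
ee_pos: [537.5, 104.6, 130.7]
orientation: [0.204, 3.135, 0.0]
ft_force: [-0.3, 1.0, 1.4]
width: 0.6
grasp_force: 0.7
```

Emit:
{"method": "arm_command", "body": {"series": [{"linear": [0,0,0.001],"turn": 0},{"linear": [0,0,0.0005],"turn": 0},{"linear": [0,0,0],"turn": 0}]}}

```text
t: 12.45
ee_pos: [537.5, 104.6, 130.3]
orientation: [0.204, 3.135, 0.0]
ft_force: [-4.6, 0.2, 12.9]
width: 0.6
grasp_force: 6.2
```

Lid 2 is tight as well. Next lid 3.

Emit:
{"method": "arm_command", "body": {"series": [{"linear": [0,0,-0.005],"turn": 0},{"linear": [0,0,-0.006],"turn": 0},{"linear": [0,-0.02,0],"turn": 0},{"linear": [0,-0.025,0],"turn": 0},{"linear": [0,-0.03,0],"turn": 0},{"linear": [0,-0.025,0],"turn": 0},{"linear": [0,-0.02,0],"turn": 0},{"linear": [0,0,0],"turn": 0},{"linear": [0,0,0.005],"turn": 0},{"linear": [0,0,0],"turn": 0}]}}

```text
t: 13.45
ee_pos: [521.7, -13.8, 134.5]
orientation: [-0.203, -3.134, -0.0]
ft_force: [0.8, -0.0, 0.3]
width: 0.3
grasp_force: 0.0
```

Emit:
{"method": "arm_command", "body": {"series": [{"linear": [0,0,0.001],"turn": 0},{"linear": [0,0,0.001],"turn": 0},{"linear": [0,0,0.001],"turn": 0},{"linear": [0,0,0.001],"turn": 0},{"linear": [0,0,0],"turn": 0}]}}

```text
t: 13.95
ee_pos: [521.8, -14.3, 130.9]
orientation: [-0.203, -3.135, -0.0]
ft_force: [0.3, 0.1, 0.9]
width: 0.5
grasp_force: 0.0
```

Emit:
{"method": "arm_command", "body": {"series": [{"linear": [0,0,0.001],"turn": 0},{"linear": [0,0,0.0005],"turn": 0},{"linear": [0,0,0],"turn": 0}]}}

```text
t: 14.25
ee_pos: [521.9, -14.4, 130.4]
orientation: [0.204, 3.135, 0.0]
ft_force: [-3.6, 0.9, 8.9]
width: 0.1
grasp_force: 4.4
```

Lid 3 is tight, so lid 4 should be the loose one. Checking it by pressing.

Emit:
{"method": "arm_command", "body": {"series": [{"linear": [0,0,-0.005],"turn": 0},{"linear": [0,0,-0.006],"turn": 0},{"linear": [0,-0.02,0],"turn": 0},{"linear": [0,-0.025,0],"turn": 0},{"linear": [0,-0.03,0],"turn": 0},{"linear": [0,-0.025,0],"turn": 0},{"linear": [0,-0.02,0],"turn": 0},{"linear": [0,0,0],"turn": 0},{"linear": [0,0,0.005],"turn": 0},{"linear": [0,0,0],"turn": 0}]}}

```text
t: 15.25
ee_pos: [506.1, -132.7, 135.0]
orientation: [-0.203, -3.134, -0.001]
ft_force: [-0.2, -0.1, 0.1]
width: 0.5
grasp_force: 0.0
```

Emit:
{"method": "arm_command", "body": {"series": [{"linear": [0,0,0.001],"turn": 0},{"linear": [0,0,0.001],"turn": 0},{"linear": [0,0,0.001],"turn": 0},{"linear": [0,0,0.001],"turn": 0},{"linear": [0,0,0],"turn": 0}]}}

```text
t: 15.75
ee_pos: [506.3, -133.3, 131.5]
orientation: [-0.204, -3.135, -0.0]
ft_force: [0.4, 0.0, -0.0]
width: 0.5
grasp_force: 0.0
```

Emit:
{"method": "arm_command", "body": {"series": [{"linear": [0,0,0.001],"turn": 0},{"linear": [0,0,0.0005],"turn": 0},{"linear": [0,0,0],"turn": 0}]}}

```text
t: 16.05
ee_pos: [506.2, -133.4, 130.0]
orientation: [-0.204, -3.135, -0.0]
ft_force: [-1.0, 0.6, 1.2]
width: 0.2
grasp_force: 0.7
```

Emit:
{"method": "arm_command", "body": {"series": [{"linear": [0,0,0.0005],"turn": 0},{"linear": [0,0,0.0005],"turn": 0},{"linear": [0,0,0],"turn": 0}]}}

```text
t: 16.35
ee_pos: [506.0, -133.4, 129.0]
orientation: [-0.204, -3.134, -0.0]
ft_force: [-2.3, -0.3, 3.4]
width: 0.6
grasp_force: 1.6
```

Emit:
{"method": "arm_command", "body": {"series": [{"linear": [0,0,0.0005],"turn": 0},{"linear": [0,0,0.0005],"turn": 0},{"linear": [0,0,0],"turn": 0}]}}

```text
t: 16.65
ee_pos: [505.9, -133.4, 128.0]
orientation: [-0.204, -3.134, -0.0]
ft_force: [-3.9, 0.7, 5.6]
width: 0.4
grasp_force: 2.8
```

Emit:
{"method": "arm_command", "body": {"series": [{"linear": [0,0,0.0005],"turn": 0},{"linear": [0,0,0.0005],"turn": 0},{"linear": [0,0,0],"turn": 0}]}}

```text
t: 16.95
ee_pos: [505.8, -133.4, 127.4]
orientation: [-0.204, -3.134, -0.0]
ft_force: [-6.7, 1.1, 10.2]
width: 0.9
grasp_force: 5.3
```

Lid 4 gives 3 mm under a light push, so it is the loose one. Checking that it tips.

```bash
python3 - <<'E'
from h import *
import pickle
o=pickle.load(open('d.pkl','rb'))['scene']['frame']; s=look('scene','s6.png')['frame']
cv2.imwrite('pics/c6.png',np.hstack([cv2.resize(x[140:260,170:270],(400,480),interpolation=2) for x in(o,s)]))
E
```

```text
(no output)
```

View pics/c6.png

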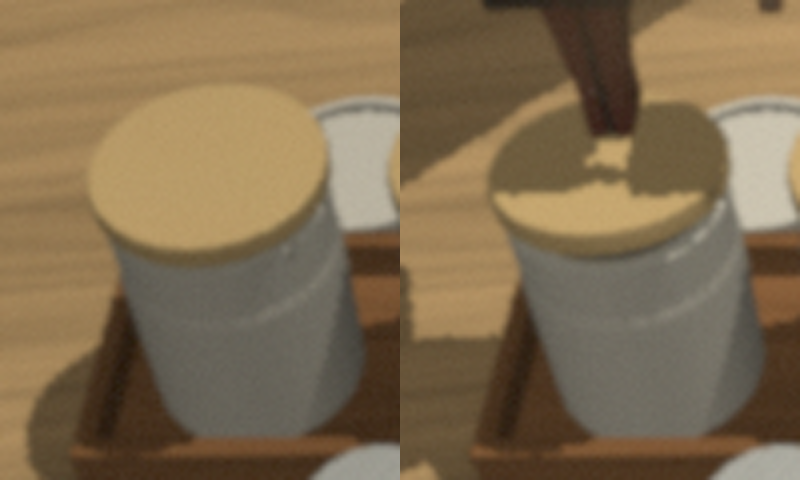

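Left is before, right is pressed. The far edge of lid 4 dropped (row 83→103) and the near edge rose, so it rocks. Now lift off, go to its middle and press.

Emit:
{"method": "arm_command", "body": {"series": [{"linear": [0,0,-0.002],"turn": 0},{"linear": [0,0,-0.003],"turn": 0},{"linear": [0,0,-0.005],"turn": 0},{"linear": [0,0,0],"turn": 0},{"linear": [-0.01,0,0],"turn": 0},{"linear": [-0.011,0,0],"turn": 0},{"linear": [-0.01,0,0],"turn": 0},{"linear": [0,0,0.003],"turn": 0},{"linear": [0,0,0],"turn": 0}]}}

```text
t: 17.9
ee_pos: [537.0, -137.3, 133.3]
orientation: [-0.203, -3.134, -0.0]
ft_force: [-1.4, -0.0, 0.2]
width: 0.4
grasp_force: 0.0
```

Emit:
{"method": "arm_command", "body": {"series": [{"linear": [0,0,0.001],"turn": 0},{"linear": [0,0,0.001],"turn": 0},{"linear": [0,0,0.001],"turn": 0},{"linear": [0,0,0],"turn": 0}]}}

```text
t: 18.3
ee_pos: [536.9, -137.4, 131.0]
orientation: [-0.204, -3.135, -0.0]
ft_force: [-1.1, 0.5, 0.7]
width: 0.6
grasp_force: 0.0
```

Emit:
{"method": "arm_command", "body": {"series": [{"linear": [0,0,0.001],"turn": 0},{"linear": [0,0,0.001],"turn": 0},{"linear": [0,0,0],"turn": 0}]}}

```text
t: 18.6
ee_pos: [537.4, -137.6, 129.8]
orientation: [0.204, 3.134, -0.0]
ft_force: [-2.1, -0.3, 6.0]
width: 0.6
grasp_force: 3.2
```

Emit:
{"method": "arm_command", "body": {"series": [{"linear": [0,0,0.001],"turn": 0},{"linear": [0,0,0.001],"turn": 0},{"linear": [0,0,0],"turn": 0}]}}

```text
t: 18.9
ee_pos: [537.4, -137.6, 128.0]
orientation: [0.204, 3.134, -0.0]
ft_force: [-2.2, 0.5, 7.9]
width: 0.5
grasp_force: 3.9
```

Emit:
{"method": "arm_command", "body": {"series": [{"linear": [0,0,0.001],"turn": 0},{"linear": [0,0,0.001],"turn": 0},{"linear": [0,0,0],"turn": 0}]}}

```text
t: 19.2
ee_pos: [537.4, -137.6, 126.0]
orientation: [0.204, 3.134, -0.0]
ft_force: [-2.7, -0.2, 8.1]
width: 0.7
grasp_force: 4.0
```

Emit:
{"method": "arm_command", "body": {"series": [{"linear": [0,0,0.001],"turn": 0},{"linear": [0,0,0.001],"turn": 0},{"linear": [0,0,0],"turn": 0}]}}

```text
t: 19.5
ee_pos: [537.3, -137.5, 124.4]
orientation: [0.204, 3.134, -0.0]
ft_force: [-4.5, 1.3, 12.1]
width: 0.5
grasp_force: 6.0
```

Emit:
{"method": "arm_command", "body": {"series": [{"linear": [0,0,0.0005],"turn": 0},{"linear": [0,0,0.0005],"turn": 0},{"linear": [0,0,0],"turn": 0},{"linear": [0,0,0],"turn": 0},{"linear": [0,0,0],"turn": 0}]}}

```text
t: 20.0
ee_pos: [537.3, -137.5, 124.2]
orientation: [0.204, 3.134, -0.0]
ft_force: [-5.8, 1.5, 19.6]
width: 0.2
grasp_force: 9.9
```

```bash
python3 - <<'E'
from h import *
import pickle
a=look('scene','s7.png')['frame'][140:260,170:270]; t=look('top','t7.png')['frame'][40:300,150:460]
cv2.imwrite('pics/c7.png',np.hstack([cv2.resize(a,(300,360),interpolation=2),cv2.resize(t,(429,360))]))
o=ctrl.get_obs(); print(o['ee_pos'],o['ft_force'])
E
```

```text
[ 537.35969491 -137.52016938  124.17446717] [-6.86895237  1.7822186  18.77855133]
```

View pics/c7.png

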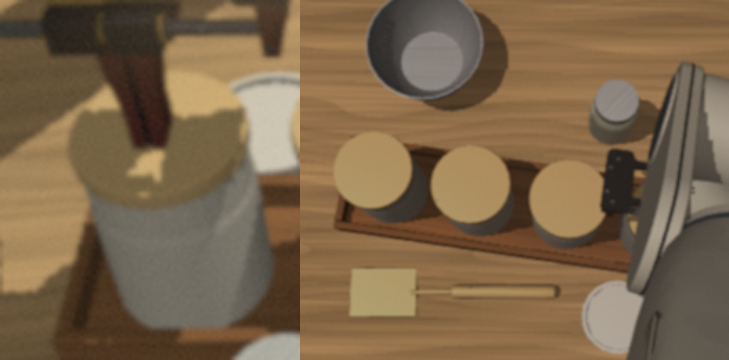

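Lid 4 is down on its rim and level: it sank 6.5 mm by TCP, then the force rose steeply to 19 N. The surrounding things are where they were. Handing in.

```bash
python3 -c "
from workcell import ctrl
print(ctrl.close_job())"
```

```text
the job is handed in; nothing more can be done
None
```

Lid 4 (the right end) was the loose one: it rocked when pressed near its edge, and I pushed it about 6 mm down onto its rim and handed the job in while still holding it with about 19 N; the hand-in gave no verdict.

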